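# Refit the optics-bay cover of a urine analyser and hold it shut

## Task

Refit the cover of the urine analyser's optics bay: lift it from the bench and hang the hooks under its rear edge over the hinge bar behind the open bay. Then, with the cover hanging there, turn the red T-handle of its quarter-turn latch until it lines up with the yellow marks so that its crossbar faces the slot in the frame, and press the front of the cover fully down onto the frame against its spring pins. Finish still holding it pressed down, without letting go, so that I can check the light seal before it is locked; leave the samples and the other things on the bench where they are.

Things in the scene. Friction and masses are not known exactly. Their poses are not given: they have to be found in the camera images.
- cover: Loose bay cover, blue-grey sheet 176 (x) x 136 (y) x 4 mm, about 0.38 kg in all. Origin: centre of the plate's underside; +x to its rear edge (hooks), z up. Flange under the front edge (x -88 to -85, 18 mm deep), hooks under the rear, black handle and red T-handle on top. Starts right way up on the bench, on flange and hooks, origin 18 mm up, left or right of the analyser.
- cover_handle (a point): Centre of the grip bar of the cover's black bridge handle: bar 12 (x) x 92 (y) x 12 (z) mm, 40 mm above the plate's underside, 5 mm behind the cover's origin; 30 mm free below the bar between its end posts (72 mm clear length). The cover balances within 10 mm of here. Axes as the cover's.
- cover_hook (a point): Cover frame (75, 0, 0) mm: where the bar's top comes when hung. Two hooks, each 16 mm wide, at y -45 and +45: a pair of steel lips 18 mm deep under the plate forming a channel open downwards, centred here, 12 mm wide, flaring below 10 mm depth to about 18 mm at the mouth. Axes as the cover's.
- cover_front (a point): Point on the plate's underside below the T-handle, cover frame (-60, 0, 0) mm. Level with point slot when the cover is fully down. Below it the latch's stud carries a steel crossbar 40 x 8 mm, parallel to the T-handle, its underside 11 mm below the plate; turned more than about 0.3 rad out of line it cannot enter the slot. Axes as the cover's.
- latch (a joint): Angle of the red T-handle relative to the cover, rad. 0: T-handle and crossbar along the cover's y axis, in line with the two yellow marks on the cover, so that the crossbar fits the slot. Positive is counter-clockwise from above. Starts between 0.8 and 1.4; turns from -0.6 to 1.6 with no click or stop at 0; stays where left (friction 0.05 N m).
- latch_top (a point): Centre of the red T-handle's top, on its turning axis, 32 mm above the plate's underside; its y axis runs along the bar and turns with it. Bar: round, 12 mm diameter, 44 mm long, white line on top, centre 26 mm above the plate's underside, on a 10 mm stem and a 28 mm round boss whose top is 10 mm above the plate's underside.
- analyser: Off-white benchtop analyser, fixed, 280 (x) x 240 (y) mm, deck 100 mm high, 60 mm strip table in front. Origin: under its centre on the bench; front faces -x. On the deck the open bay: grey frame, x -80 to 54, y -64 to 64 mm, rim 126 mm above the bench; hinge bar behind it, slotted ledge and two spring pins at its front. Nothing else on the deck rises above the rim.
- bar_mid (a point): Top of the steel hinge bar at its middle, 126 mm above the bench, analyser frame (75, 0) mm. Bar of 8 mm diameter, 132 mm along y, 18 mm free below it, on small brackets 8 mm deep, 6 mm wide at y -63, 0, 63. The hung plate lies on the bar with a hook lip on each side and can slide along it: nothing centres it sideways; the slot leaves the crossbar 9 mm either way. Axes as the analyser's.
- slot (a point): Centre of the slot for the crossbar in the frame's front ledge, at rim height, analyser frame (-60, 0, 126) mm. Slot 58 mm along y, 22 mm along x, edged yellow, through a ledge 4 mm thick. Axes as the analyser's.
- tray: Grey sample tray 170 x 140 x 30 mm, fixed, with three sample cups; on the side of the analyser where the cover is not. Origin: centre of its underside.
- cup_blue: Sample cup with blue lid in the tray, 68 mm diameter, 74 mm high, loose. Leave alone. Origin: centre of its underside.
- cup_orange: Sample cup with brown-orange lid in the tray, same size. Leave alone.
- cup_white: Sample cup with white lid in the tray, same size. Leave alone.
- cup_green: Sample cup with green lid on the bench at the right of the analyser, same size. Leave alone.
- cup_red: Sample cup with red lid on the bench at the left of the analyser, same size. Leave alone.
- wash_bottle: White wash bottle with red cap on the bench at the right of the analyser, 68 mm diameter, 195 mm high, loose. Leave alone. Origin: centre of its underside.
- marker: Grey marker pen with black cap, lying on the bench at the far left, 100 mm long, 14 mm thick, loose. Leave alone. Origin: middle, underside.
- pin_left_seat (a point): Where the left spring pin comes out of the ledge, at rim height, 48 mm left of the slot. Steel pin of 10 mm diameter, 14.5 mm above the rim. The two pins carry the front of the hung cover (sloping up to the front by about 0.1 rad, crossbar just above the ledge) and sink flush under 5 N each: pressing the cover home at the T-handle takes about 8 N, and it springs up when let go.
- pin_right_seat (a point): The same for the right spring pin, 48 mm right of the slot.
Things that resemble listed ones, but are neither listed nor needed, are in the scene too. Of the things like the cover, leave any that is orange; of the rest the larger one is meant.

How it is judged (in metres and radians):
On the way, in this order (a step that is already met when the one before it is completed fails the run):
1. the cover hangs with its hooks over the hinge bar, the plate lying on the bar (x of cover_hook in the frame of bar_mid between -0.006 and 0.006 m and y of cover_hook in the frame of bar_mid between -0.012 and 0.012 m and z of cover_hook in the frame of bar_mid between -0.006 and 0.006 m), for 0.2 s.
2. with the cover hung, the T-handle is lined up with the yellow marks, so that the crossbar faces the slot (all of step 1 and value of joint latch between -0.3 and 0.3 rad), for 0.2 s.
At the end, for the whole second after the job is handed in: Hooks over the hinge bar (hook point within 6 mm of the bar's top, 12 mm sideways), T-handle within 0.3 rad of the marks, the cover's front within 3 mm of the frame's rim, cover still, and the robot holding it with more than 3 N, through the last second (all of step 2 and z of cover_front in the frame of slot below 0.003 m and linear speed of cover below 0.02 m/s and contact force between any of the fingers, the arm and cover above 3 N); the arm keeps its last pose, push and grip.
It fails at once if a sample cup, the wash bottle or the marker is pushed more than 30 mm or a cup or the bottle is tipped over (distance of any of cup_blue, cup_orange, cup_white, cup_green, cup_red, wash_bottle, marker from where it was at the start of the episode above 0.03 m or angle between any of cup_blue, cup_orange, cup_white, cup_green, cup_red, wash_bottle's own z axis and vertical above 0.5 rad).
It also fails if it takes over 51 s, if anything falls off the work surface, if the arm or the gripper's body presses on something with over 40 N, if the wrist force passes 120 N, or if a joint passes its speed limit or range.

## Robot

A 6-joint arm with a two-finger parallel gripper is mounted at the origin on the work surface. World frame = base frame: x ahead of the robot, y to its left, z up, the work surface at z = 0. Lengths are in mm, angles in rad, forces in N, time in s.
With the tool pointing down it reaches from about 350 to 875 mm from the base axis. Payload 4.2 kg.
Tool frame: the origin (TCP) lies midway between the tips of the shut fingers; the grasp point (between the pads) lies 19 mm behind it (arm.grasp_offset is the distance from the TCP to the grasp point, in mm); z points along the fingers, y is the line along which they close (so a half turn about z gives the same grasp; the last joint's range is limited). The gripper opens to 85 mm and grips with 20 to 120 N. Pads are 22 mm wide; open, the fingers measure 114 mm over their backs; the gripper's body (76 mm by 85 mm) begins 54 mm behind the grasp point. The pads swing forward as they close: fully open they stand 13 mm farther back than shut.
Start: joints at [1.444, 0.385, 0.008, 0, -1.194, -0.259], TCP at [235.155, 579.052, 231.312] pointing down, gripper open.
Joint ranges: [-3.14, 3.14], [-1.21, 2.06], [-1.07, 1.41], [-3.16, 2.05], [-2.99, -0.16], [-3.1, 3.1]. Speed limits (rad/s): [2.79, 2.79, 3.14, 3.14, 3.14, 3.14].

## Interface

Orientations are given as a unit quaternion [x, y, z, w].
In Python, from bench import arm gives the robot as it stands. The module is installed in compiled form; this text tells all that it offers.
- The arm moves only by the tool servo_tool, never from a script. Its argument "increments" is a list of rows, each a list of 7 numbers: the opening, from 0 (shut) to 1 (fully open), then the shift along the tool's x, y, z in m, then the turn, a rotation vector about the tool's x, y, z in degrees. In form: [[grip, x, y, z, ax, ay, az], ...]. A call has 1 to 12 rows; each row is the pose to reach, as a shift and turn from the pose commanded when the call began, along the tool's axes at that moment; what a row does not reach only later rows make up. A row lasts 1/8 s, in which the tool goes at most 62.5 mm and 10.7 degrees, less where a joint would pass 70% of its speed; a pose out of reach is approached as far as the arm can. A call with a gripper value outside its range is refused whole. The fingers move at their own pace and stop on an object; the grip force is fixed at half the most. Time passes only in rows, so rows that repeat a pose let the fingers close. It gives the time, the measured TCP pose, the force, the opening and the grip force at its end, in the units of the state.
- arm.read_state(): the state, without advancing time (a new reading comes with each control period).
- arm.get_image(name): name is "scene" or "top"; returns a dict with "color" (480x640x3 uint8, red, green, blue), "fx", "fy", "cx", "cy" (pixels), "rvec" (rotation vector, rad) and "tvec" (3), from world to camera coordinates, as OpenCV has them. Camera axes: x right, y down, z forward; pixel columns grow to the right and rows downward; lengths in mm; the calibration is good to about 2 mm. A picture is of the moment at which its call begins. There is no depth.
- arm.job_done(): hands the job in; it is judged then, once.
Trained networks look in the newest picture that a camera, given by its name, has taken for a name from the list of things; names that differ only in an ending like _2 or _b are one class to them, and where a whole thing is asked for, a point or a joint stands for the part that bears it (a point fixed in the world has none). Each returns a list of dicts, best first, with "p" (0 to 1); they miss things now and then, are a little off and sometimes report something else, mostly with a low value. They report only what shows in the picture. A call takes as long as a camera call. They do not tell look-alikes from the thing itself.
- arm.look_for(camera, thing): "box" ([centre column, centre row, width, height] in pixels, round what is visible of it).
- arm.spot_point(camera, thing): "centre" ([column, row] in pixels: a listed point, or the origin of a listed thing).
The state is a dict: "clock": time; "joints": joint angles; "joint_vel": joint speeds; "joint_efforts": joint torques, N m; "position": TCP position; "ee_rot": TCP orientation; "contact_force": force on the tool from outside, world axes, zero at the start; "wrist_torque": the same for the moment, N m; "gripper_width": finger opening in mm; "grasp_force": force on a finger pad.
Only numpy, scipy, OpenCV 4.12 (cv2) and the standard library are available. Lean on these libraries where they do the work, as an engineer would, in place of code of your own. Each camera call takes 0.05 s, during which the arm holds its last target. There are 200 camera calls.

## Working session

There is one attempt and no reset: what is moved stays moved. The work goes in short steps, Python scripts to look and compute and a tool call to move; the robot and the scene stay as the last step left them, time stands still between calls to the robot, and variables do not carry over. Pictures are saved under pics/ and viewed, at most 10 in all, crops included, and the job is handed in when it is done.

Besides the shell and the picture viewer there is one more tool, called after "Request:" as name(argument=value, ...), one argument or row to a line, values as JSON. servo_tool: Moves the arm, as the interface text tells. Its arguments: {"type":"object","properties":{"increments":{"type":"array","items":{"type":"array","items":{"type":"number"}}}},"required":["increments"]}

```bash
mkdir -p pics; cat > h.py <<'E'
import numpy as np, cv2
from bench import arm
from scipy.spatial.transform import Rotation as R
def cam(n,save=None):
    d=arm.get_image(n)
    if save: cv2.imwrite('pics/'+save,d['color'][:,:,::-1])
    return d
def K(d): return np.array([[d['fx'],0,d['cx']],[0,d['fy'],d['cy']],[0,0,1.]])
def ray(d,px):
    r=R.from_rotvec(np.ravel(d['rvec'])).as_matrix(); t=np.ravel(d['tvec'])
    v=r.T@np.linalg.inv(K(d))@np.array([px[0],px[1],1.])
    return -r.T@t, v/np.linalg.norm(v)
def atz(d,px,z):
    c,v=ray(d,px); return c+v*(z-c[2])/v[2]
def tri(rs):
    A=np.zeros((3,3));b=np.zeros(3)
    for c,v in rs:
        P=np.eye(3)-np.outer(v,v);A+=P;b+=P@c
    p=np.linalg.solve(A,b); return p,[np.linalg.norm((np.eye(3)-np.outer(v,v))@(p-c)) for c,v in rs]
def proj(d,p):
    return cv2.projectPoints(np.array(p,float).reshape(-1,3),np.ravel(d['rvec']),np.ravel(d['tvec']),K(d),None)[0].reshape(-1,2)
E
python3 - <<'E'
from h import *
np.set_printoptions(precision=1,suppress=True)
D={n:cam(n,n+'0.png') for n in('scene','top')}
for n,d in D.items(): print(n,'campos',ray(d,(320,240)))
for t in ['cover_handle','latch_top','cover_hook','cover_front','bar_mid','slot','pin_left_seat','pin_right_seat','cover','analyser']:
    for n in D: print(t,n,[(round(q['p'],2),np.round(q['centre'],1).tolist()) for q in arm.spot_point(n,t)][:4])
s=arm.read_state();print(s)
E
```

```text
scene campos (array([1209.8,  400.5,  688. ]), array([-0.7, -0.3, -0.6]))
top campos (array([ 271.2,   23.3, 1615.1]), array([ 0.1,  0. , -1. ]))
cover_handle scene [(0.8, [432.3, 266.8]), (0.69, [442.8, 219.3]), (0.62, [524.8, 284.8])]
cover_handle top [(0.95, [154.9, 264.8]), (0.67, [220.8, 254.9]), (0.66, [226.7, 336.4])]
latch_top scene [(0.54, [446.6, 214.1]), (0.53, [504.8, 278.4]), (0.49, [433.6, 249.9])]
latch_top top [(0.47, [225.3, 350.5]), (0.45, [171.1, 272.9]), (0.4, [223.6, 276.0])]
cover_hook scene [(0.91, [538.2, 306.4]), (0.84, [434.5, 236.9]), (0.59, [429.8, 302.1])]
cover_hook top [(0.94, [142.6, 258.0]), (0.75, [235.2, 315.9]), (0.6, [227.0, 228.8])]
cover_front scene [(0.77, [447.1, 220.5]), (0.69, [503.3, 283.3]), (0.62, [434.1, 262.1]), (0.54, [428.4, 280.1])]
cover_front top [(0.77, [230.0, 277.1]), (0.75, [229.2, 350.0]), (0.7, [441.1, 229.3]), (0.65, [224.6, 228.6])]
bar_mid scene [(0.93, [250.4, 273.6])]
bar_mid top [(0.67, [344.4, 210.7]), (0.63, [338.4, 157.4])]
slot scene [(0.67, [276.3, 237.5]), (0.53, [98.7, 267.3]), (0.4, [195.7, 240.9])]
slot top [(0
[... 282 characters left out ...]
), (0.74, [519.4, 293.9]), (0.7, [428.6, 276.5])]
cover top [(0.93, [225.9, 256.0]), (0.79, [157.4, 265.5]), (0.74, [231.7, 337.6]), (0.58, [346.5, 209.4])]
analyser scene [(0.96, [272.4, 291.4]), (0.33, [127.2, 293.5])]
analyser top [(0.86, [339.6, 194.4]), (0.64, [345.3, 212.6])]
{'clock': 1.1, 'joints': array([ 1.4,  0.4,  0. , -0. , -1.2, -0.3]), 'joint_vel': array([-0., -0.,  0.,  0.,  0., -0.]), 'joint_efforts': array([ -0. , -39.2,  18.9,   4.2,  -0. ,   0. ]), 'position': array([235.1, 579.1, 231.3]), 'ee_rot': array([ 1. , -0.2, -0. , -0. ]), 'contact_force': array([-0.2, -0.5,  0.2]), 'wrist_torque': array([-0.1,  0. ,  0. ]), 'grasp_force': 0.0, 'gripper_width': 85.23014660434828}
```

View pics/scene0.png

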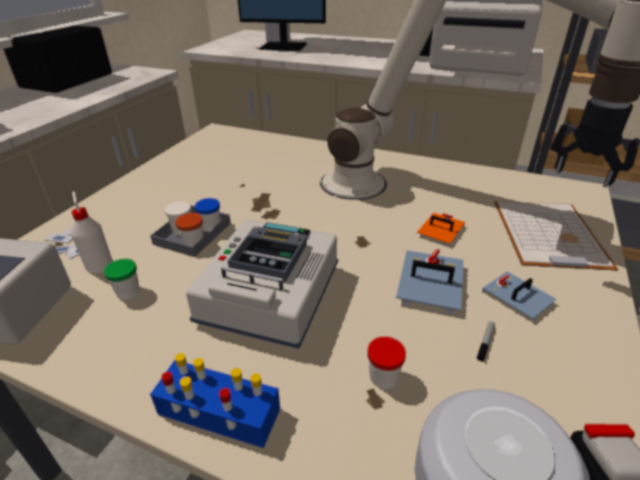

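View pics/top0.png

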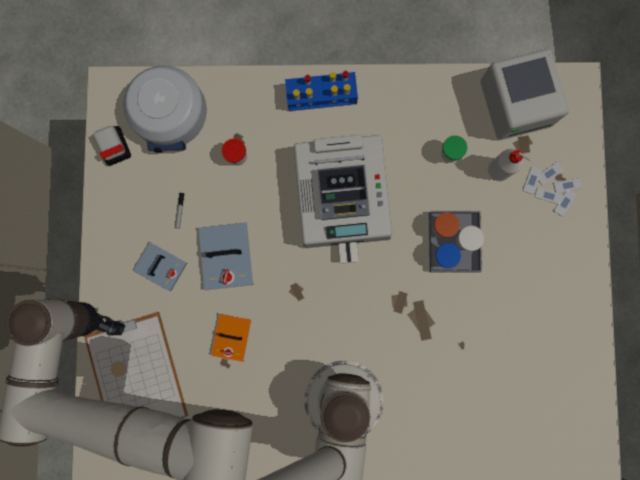

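```bash
python3 - <<'E'
from h import *
np.set_printoptions(precision=1,suppress=True)
D={n:cam(n) for n in('scene','top')}
P={'handle':((442.8-10,266.8),(220.8,254.9)),'latch':((433.6,249.9),(223.6,276)),'pinL':((292.8,236.7),(324.8,211.6)),'pinR':((253.7,230.5),(362.3,206.9)),'slot':((276.3,237.5),(346,209.3)),'bar':((250.4,273.6),(338.4,157.4)),'small':((524.8,284.8),(154.9,264.8)),'orange':((442.8,219.3),(226.7,336.4))}
for k,(a,b) in P.items(): print(k,*tri([ray(D['scene'],a),ray(D['top'],b)]))
print(D['scene']['fx'],D['top']['fx'])
def crop(n,x,y,w,h,s): return cv2.resize(D[n]['color'][y:y+h,x:x+w,::-1],None,fx=s,fy=s,interpolation=cv2.INTER_CUBIC)
a=crop('top',185,210,80,90,5);b=crop('scene',385,235,90,90,5)[:450,:400]
a2=crop('top',285,130,115,130,4)
cv2.imwrite('pics/c1.png',np.hstack([a,b]))
a=crop('top',290,130,100,120,4);b=crop('scene',190,215,150,120,4)[:480,:400]
cv2.imwrite('pics/c2.png',np.hstack([a,b]))
E
```

```text
handle [399.5 332.2  52.3] [np.float64(3.3481499325411974), np.float64(3.348149932541336)]
latch [341.4 322.5  56.6] [np.float64(3.72869940601839), np.float64(3.728699406018404)]
pinL [508.2  41.6 128.8] [np.float64(6.858448813383985), np.float64(6.85844881338404)]
pinR [519.2 -54.4 127.4] [np.float64(4.017641739801213), np.float64(4.017641739801256)]
slot [512.4  -7.1 116.4] [np.float64(1.190684371720606), np.float64(1.1906843717206455)]
bar [651.5  10.4 125. ] [np.float64(0.7926639628523371), np.float64(0.7926639628522868)]
small [373.2 521.3  41.2] [np.float64(0.8222020255531086), np.float64(0.8222020255530836)]
orange [177.  315.8  41.4] [np.float64(2.688873324341774), np.float64(2.688873324341836)]
439.11916605788423 571.9456898669944
```

View pics/c1.png

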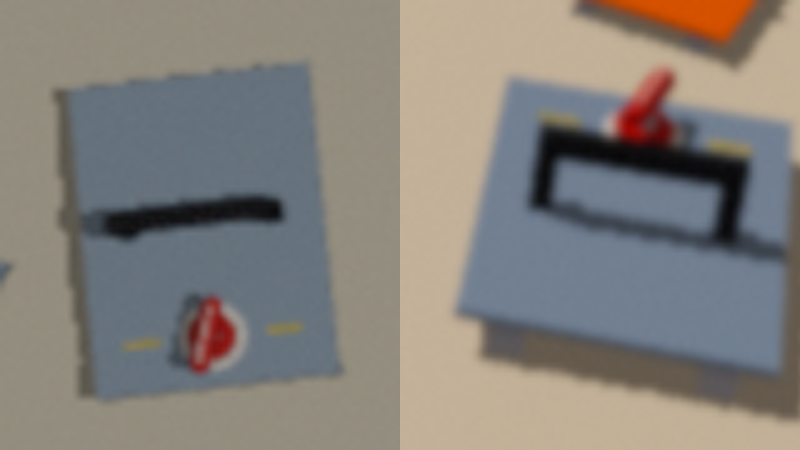

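View pics/c2.png

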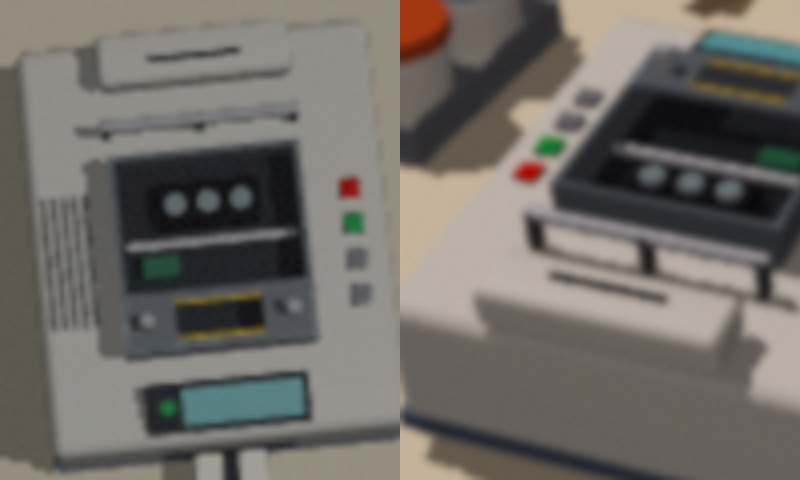

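```bash
cat > fit.py <<'E'
from h import *
from scipy.optimize import least_squares
def fit(D,obs,x0):
    # obs: (cam,px,local xyz); params x,y,z,yaw
    def f(p):
        out=[]
        for n,px,l in obs:
            w=R.from_euler('z',p[3]).apply(l)+p[:3]
            out.append(proj(D[n],w)[0]-px)
        return np.ravel(out)
    r=least_squares(f,x0,loss='soft_l1',f_scale=0.7,x_scale=[1,1,1,.01]); return r.x,f(r.x).reshape(-1,2)
E
python3 - <<'E'
from fit import *
np.set_printoptions(precision=2,suppress=True)
D={n:cam(n) for n in('scene','top')}
import pickle;pickle.dump(D,open('D0.pkl','wb'))
def c(ox,oy,s): return lambda X,Y: np.array([(X+.5)/s-.5+ox,(Y+.5)/s-.5+oy])
t=c(185,210,5);s=c(385,235,5); s_=lambda X,Y:s(X-400,Y)
o=[('top',t(70,90),(88,68,4)),('top',t(308,65),(88,-68,4)),('top',t(341,374),(-88,-68,4)),('top',t(97,399),(-88,68,4)),
('scene',s_(458,314),(88,-68,4)),('scene',s_(780,372),(88,68,4)),('scene',s_(508,78),(-88,-68,4)),('scene',s_(790,125),(-88,68,4))]
p,r=fit(D,o,[390,330,18,.1]);print('cover',p[:3],'%.4f'%p[3],r.tolist())
Rz=R.from_euler('z',p[3])
w=Rz.apply([[5,46,46],[5,-46,46],[-5,0,46],[5,0,46],[-60,0,32]])+p[:3]
print('handle ends top',(proj(D['top'],w)-[185,210])*5,'scene',(proj(D['scene'],w)-[385,235])*5+[400,0])
print(tri([ray(D['top'],t(110,225)),ray(D['scene'],s_(745,170))]),tri([ray(D['top'],t(278,207)),ray(D['scene'],s_(540,130))]),w)
t=c(290,130,4);s=c(190,215,4); s_=lambda X,Y:s(X-400,Y)
o=[('top',t(146,320),(-60,48,140.5)),('top',t(290,305),(-60,-48,140.5)),
('top',t(112,158),(54,64,126)),('top',t(298,140),(54,-64,126)),('top',t(317,340),(-80,-64,126)),('top',t(127,356),(-80,64,126)),
('top',t(297,104),(75,-66,126)),('top',t(220,317),(-60,0,126)),
('scene',s_(525,211),(75,-66,126)),('scene',s_(773,261),(75,66,126)),('scene',s_(648,235),(75,0,126)),
('scene',s_(555,185),(54,-64,126))]
p,r=fit(D,o,[575,0,0,.12]);print('an',p[:3],'%.4f'%p[3]);print(r)
E
```

```text
cover [398.71 329.16  15.32] 0.1126 [[-0.21434732209567642, 0.24244557031371983], [-0.0029543384214036905, -0.42994502377936783], [-0.11747904626867012, -0.15972061170674579], [0.34858997912456857, 0.5462729449143353], [-0.4781939159334456, -0.32026051028060465], [0.0059150113476107435, 0.5654224541124222], [-0.0029139039779124687, -0.013310921341400217], [0.4452282333771791, -0.10048808871948722]]
handle ends top [[102.98 224.2 ]
 [269.86 204.45]
 [188.21 232.43]
 [186.4  214.33]
 [203.06 333.51]] scene [[748.96 165.35]
 [537.93 129.59]
 [643.98 133.79]
 [642.16 147.25]
 [649.27  86.97]]
(array([399.27, 373.15,  59.67]), [np.float64(0.09546158383733831), np.float64(0.09546158383739921)]) (array([408.16, 282.24,  61.16]), [np.float64(1.6061597122855786), np.float64(1.6061597122857219)]) [[398.51 375.43  61.32]
 [408.84 284.01  61.32]
 [393.74 328.59  61.32]
 [403.68 329.72  61.32]
 [339.09 322.41  47.32]]
an [572.82   2.03  -3.91] 0.0941
[[-0.02  0.22]
 [ 0.55  0.31]
 [-1.64 -0.02]
 [-0.21 -0.34]
 [ 0.38 -0.67]
 [-0.48  0.17]
 [-0.03  0.87]
 [-0.33  0.03]
 [ 1.01 -0.19]
 [-0.74 -0.08]
 [-0.23 -0.01]
 [-0.83  0.33]]
```

```bash
cat >> h.py <<'E'
def mat(s): return R.from_quat(s['ee_rot'])
def tool(yaw,pitch=0,flip=1):
    # tool z down, tool y along +-(object x) of an object with yaw, then pitched about object y (pitch<0: front... see use)
    o=R.from_euler('z',yaw)*R.from_euler('y',pitch)
    y=np.array([flip,0,0.]);z=np.array([0,0,-1.]);x=np.cross(y,z)
    return o*R.from_matrix(np.stack([x,y,z],1))
def delta(s,pos,rot):
    r0=mat(s); d=r0.inv().apply(np.array(pos)-s['position'])/1000; a=(r0.inv()*rot).as_rotvec(degrees=True)
    print('d',np.round(d,4).tolist(),'a',np.round(a,2).tolist(),'rows',np.linalg.norm(d)/.0625,np.linalg.norm(a)/10.7)
E
python3 - <<'E'
from h import *
s=arm.read_state();print(s['ee_rot'],s['clock'],mat(s).as_matrix().round(3))
for f in(1,-1):
    delta(s,[403.7,329.7,140],tool(.113,0,f));delta(s,[403.7,329.7,38],tool(.113,0,f))
E
```

```text
[ 9.81449336e-01 -1.91721675e-01  8.41823837e-06  2.85648149e-06] 1.3 [[ 0.926 -0.376  0.   ]
 [-0.376 -0.926 -0.   ]
 [ 0.     0.    -1.   ]]
d [0.25, 0.1676, 0.0913] a [0.0, -0.0, -118.58] rows 5.03208779107675 11.08233417332149
d [0.25, 0.1676, 0.1933] a [0.0, -0.0, -118.58] rows 5.723189402950994 11.08233417332149
d [0.25, 0.1676, 0.0913] a [-0.0, -0.0, 61.42] rows 5.03208779107675 5.74009573418434
d [0.25, 0.1676, 0.1933] a [-0.0, -0.0, 61.42] rows 5.723189402950994 5.74009573418434
```

Request:
servo_tool(
  increments=[
    [0.45,0.05,0.033,0.018,0,0,10.5],
    [0.45,0.1,0.067,0.036,0,0,21],
    [0.45,0.15,0.1,0.055,0,0,31.5],
    [0.45,0.2,0.134,0.073,0,0,42],
    [0.45,0.235,0.158,0.088,0,0,52],
    [0.45,0.25,0.1676,0.0913,0,0,61.4],
    [0.45,0.25,0.1676,0.0913,0,0,61.4],
    [0.45,0.25,0.1676,0.0913,0,0,61.4],
  ],
)

```text
clock: 2.3
position: [403.8, 330.4, 140.4]
ee_rot: [0.747, -0.665, -0.0, -0.001]
contact_force: [-0.3, -0.6, -1.1]
gripper_width: 38.9
grasp_force: 0.0
```

```bash
python3 - <<'E'
from h import *
np.set_printoptions(precision=2,suppress=True)
s=arm.read_state();print(s['clock'],s['gripper_width'],s['joints'],s['contact_force']);delta(s,[403.7,329.7,39],tool(.113,0,-1))
d=cam('scene');e=cam('top')
def crop(d,x,y,w,h,s): return cv2.resize(d['color'][y:y+h,x:x+w,::-1],None,fx=s,fy=s,interpolation=cv2.INTER_CUBIC)
cv2.imwrite('pics/c3.png',np.hstack([crop(d,370,180,120,150,4)[:600,:480],crop(e,185,180,80,150,4)[:600,:320]]))
E
```

```text
2.3 38.896637543230945 [ 1.    0.3  -0.37  0.   -0.9  -0.88] [-0.35 -0.57 -1.09]
d [0.0007, 0.0002, 0.1014] a [-0.04, 0.04, 0.15] rows 1.6223348016063297 0.014706216157436452
```

View pics/c3.png

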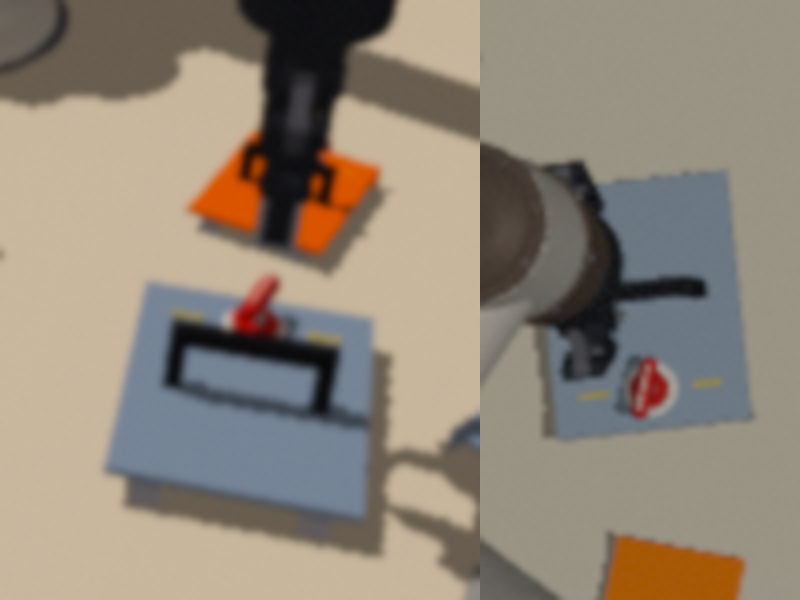

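Request:
servo_tool(
  increments=[
    [0.45,0.0,0.0,0.05,0,0,0],
    [0.45,0.0,0.0,0.09,0,0,0],
    [0.45,0.0005,0.0,0.101,0,0,0],
    [0.45,0.0005,0.0,0.101,0,0,0],
    [0,0.0005,0.0,0.101,0,0,0],
    [0,0.0005,0.0,0.101,0,0,0],
    [0,0.0005,0.0,0.101,0,0,0],
    [0,0.0005,0.0,0.101,0,0,0],
  ],
)

```text
clock: 3.4
position: [404.6, 330.4, 40.8]
ee_rot: [0.746, -0.666, -0.0, -0.002]
contact_force: [-0.9, 0.5, 6.4]
gripper_width: 10.5
grasp_force: 59.0
```

```bash
python3 - <<'E'
from h import *
import pickle
D=pickle.load(open('D0.pkl','rb'));d=D['top']
g=cv2.cvtColor(d['color'],cv2.COLOR_RGB2GRAY)
G=cv2.resize(g[130:250,285:400],None,fx=4,fy=4,interpolation=cv2.INTER_CUBIC)
L=cv2.createLineSegmentDetector().detect(G)[0][:,0]
for l in L:
    q=[(l[0]+.5)/4-.5+285,(l[1]+.5)/4-.5+130],[(l[2]+.5)/4-.5+285,(l[3]+.5)/4-.5+130]
    a,b=atz(d,q[0],126),atz(d,q[1],126);v=(b-a)[:2];n=np.hypot(*v)
    if n<40: continue
    an=np.arctan2(v[1],v[0]);an=(an+np.pi/4)%(np.pi/2)-np.pi/4
    print(np.round(a[:2]),np.round(b[:2]),'len %.0f yaw %.3f'%(n,an))
s=arm.read_state();delta(s,[404.6,330.4,90],mat(s)); print(s['contact_force'],s['wrist_torque'])
E
```

```text
[467.  51.] [478. -60.] len 111 yaw 0.099
[ 431. -123.] [423. -36.] len 88 yaw 0.087
[689.  43.] [695. -17.] len 60 yaw 0.100
[444. -63.] [434.  43.] len 106 yaw 0.088
[556.  55.] [566. -56.] len 111 yaw 0.090
[495. -68.] [484.  57.] len 125 yaw 0.094
[689. -18.] [684.  42.] len 60 yaw 0.098
[573. -54.] [563.  55.] len 109 yaw 0.091
[521.  26.] [525. -32.] len 58 yaw 0.080
[630. -55.] [498. -69.] len 133 yaw 0.107
[506. -33.] [501.  22.] len 55 yaw 0.094
[619.  69.] [631. -56.] len 125 yaw 0.093
[442.  18.] [448. -57.] len 75 yaw 0.091
[472. -55.] [465.  20.] len 75 yaw 0.095
[416.  36.] [410. 109.] len 73 yaw 0.081
[509.  78.] [593.  86.] len 84 yaw 0.095
[674. -48.] [663.  71.] len 120 yaw 0.092
[669.  71.] [680. -50.] len 121 yaw 0.093
[429.   2.] [434. -55.] len 58 yaw 0.091
[435. -52.] [ 442. -122.] len 70 yaw 0.095
[421.  99.] [427.  37.] len 62 yaw 0.097
[667. 125.] [571. 117.] len 97 yaw 0.085
[530.  57.] [614.  65.] len 85 yaw 0.094
[507. 111.] [450. 105.] len 57 yaw 0.100
[537. -43.] [532.   6.] len 49 yaw 0.106
d [-0.0001, -0.0001, -0.0492] a [0.0, 0.0, 0.0] rows 0.7878037699627358 0.0
[-0.91218287  0.45467052  6.42699263] [ 0.22007913  0.36964262 -0.05966964]
```

Request:
servo_tool(
  increments=[
    [0,0,0,-0.01,0,0,0],
    [0,0,0,-0.03,0,0,0],
    [0,0,0,-0.07,0,0,0],
    [0,0,0,-0.12,0,0,0],
    [0,0,0,-0.165,0,0,0],
    [0,0,0,-0.165,0,0,0],
  ],
)

```text
clock: 4.15
position: [404.8, 330.4, 207.8]
ee_rot: [0.746, -0.666, -0.0, -0.004]
contact_force: [0.1, 0.7, -4.2]
gripper_width: 11.0
grasp_force: 58.9
```

```bash
cat >> h.py <<'E'
BAR=np.array([645.7,9,126]);YAW=.094;G=np.array([6-75,.5,22.8])
def tcp_for(hook,yaw,pitch): return np.array(hook)+(R.from_euler('z',yaw)*R.from_euler('y',pitch)).apply(G)
E
python3 - <<'E'
from h import *
s=arm.read_state();o=mat(s)*tool(0,0,-1).inv();print(o.as_euler('ZYX'))
t=tcp_for(BAR+[0,0,40],YAW,.107);print(t)
delta(s,t,tool(YAW,.107,-1))
E
```

```text
[ 0.11347332 -0.00532246  0.00593654]
[579.77475628   3.28692736 196.03852595]
d [0.3449, -0.1368, 0.0104] a [-6.43, 0.28, 1.13] rows 5.938683025975817 0.6109714694128523
```

Request:
servo_tool(
  increments=[
    [0,0.03,-0.012,0,-1,0,0],
    [0,0.08,-0.032,0,-2,0,0.2],
    [0,0.13,-0.052,0,-3,0,0.4],
    [0,0.18,-0.072,0,-4,0,0.6],
    [0,0.23,-0.091,0,-5,0.2,0.8],
    [0,0.28,-0.111,0,-6,0.3,1],
    [0,0.32,-0.127,0.005,-6.4,0.3,1.1],
    [0,0.34,-0.135,0.01,-6.4,0.3,1.1],
    [0,0.345,-0.137,0.0104,-6.4,0.3,1.1],
    [0,0.345,-0.137,0.0104,-6.4,0.3,1.1],
    [0,0.345,-0.137,0.0104,-6.4,0.3,1.1],
  ],
)

```text
clock: 5.52
position: [578.5, 3.0, 193.7]
ee_rot: [0.739, -0.671, -0.035, 0.043]
contact_force: [0.2, 0.1, -4.7]
gripper_width: 10.8
grasp_force: 59.0
```

```bash
python3 - <<'E'
from h import *
import pickle
np.set_printoptions(precision=2,suppress=True)
s=arm.read_state();o=mat(s)*tool(0,0,-1).inv();print(o.as_euler('ZYX'),s['position'],s['clock'],s['contact_force'])
D={n:cam(n) for n in('scene','top')};pickle.dump(D,open('D1.pkl','wb'))
def crop(d,x,y,w,h,s): return cv2.resize(d['color'][y:y+h,x:x+w,::-1],None,fx=s,fy=s,interpolation=cv2.INTER_CUBIC)
cv2.imwrite('pics/c4.png',np.hstack([crop(D['scene'],185,170,140,150,4)[:600,:480],crop(D['top'],290,120,80,150,4)[:600,:320]]))
E
```

```text
[ 0.1   0.11 -0.01] [578.47   2.99 193.67] 5.525 [ 0.18  0.13 -4.67]
```

View pics/c4.png

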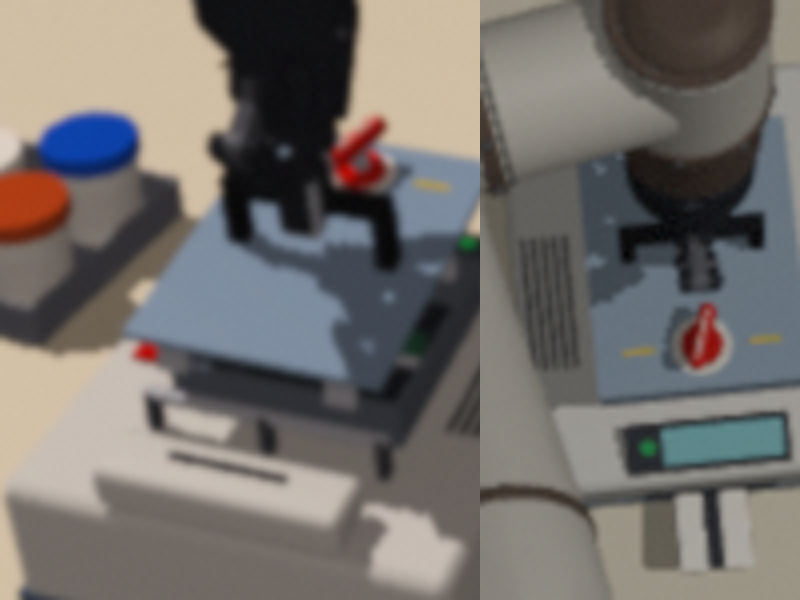

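```bash
python3 - <<'E'
from h import *
import pickle
from scipy.optimize import least_squares
np.set_printoptions(precision=2,suppress=True)
D=pickle.load(open('D1.pkl','rb'))
s=arm.read_state();o=mat(s)*tool(0,0,-1).inv();o=R.from_euler('ZYX',[o.as_euler('ZYX')[0],o.as_euler('ZYX')[1],0])
c0=s['position']-o.apply([6,.5,22.8])
hook=c0+o.apply([75,0,0]);print('hook nominal',hook)
sc=lambda X,Y:np.array([(X+.5)/4-.5+185,(Y+.5)/4-.5+170]); tp=lambda X,Y:np.array([(X-480+.5)/4-.5+290,(Y+.5)/4-.5+120])
obs=[('scene',sc(128,332),(88,-68,4)),('scene',sc(385,392),(88,68,2)),('top',tp(600,402),(-88,68,4)),('top',tp(702,343),(-60,0,10))]
def f(c): return np.ravel([proj(D[n],c+o.apply(l))[0]-p for n,p,l in obs])
print('nominal resid',f(c0).reshape(-1,2).tolist())
r=least_squares(f,c0,loss='soft_l1');print('fit cover shift',r.x-c0,f(r.x).reshape(-1,2).tolist())
# corrected by scene only at bar
for e in [sc(148,390),sc(395,443),sc(265,416)]: print('bar pt z126',atz(D['scene'],e,126))
yl=R.from_euler('z',YAW)
print('bar proj crop', [((proj(D['scene'],BAR+yl.apply([0,y,0]))[0]-[185,170])*4).tolist() for y in(-66,0,66)])
# rear edge mapping in crop for nominal
print([((proj(D['scene'],c0+o.apply([88,y,4]))[0]-[185,170])*4).tolist() for y in(-68,68)])
d=cv2.cvtColor(D['scene']['color'],cv2.COLOR_RGB2GRAY)[170:320,185:325]
Gd=cv2.resize(d,None,fx=4,fy=4,interpolation=cv2.INTER_CUBIC)
for l in cv2.createLineSegmentDetector().detect(Gd)[0][:,0]:
    if np.hypot(l[0]-l[2],l[1]-l[3])>80 and min(l[1],l[3])>300: print(l)
E
```

```text
hook nominal [644.46   8.74 163.65]
nominal resid [[-1.2314852751309218, 0.189698577963469], [-1.019582307001258, -1.2423911854318135], [-0.43442199929000935, -1.0069688291588932], [-0.2537333544788112, -0.27096769460686687]]
fit cover shift [-1.93  0.23 -2.71] [[-0.3780727859783326, 0.7570509701936032], [-0.3550561394126248, -0.6980567192916283], [-0.49563306995781886, -0.09682069135672577], [-0.3596624322127582, 0.6638948341338846]]
bar pt z126 [657.57 -54.07 126.  ]
bar pt z126 [645.81  80.04 126.  ]
bar pt z126 [652.47  11.25 126.  ]
bar proj crop [[148.3237309013664, 380.67876051407256], [266.46442028887896, 405.244059603039], [389.58447518801745, 430.84473104085964]]
[[121.57405889947631, 331.2587943118539], [378.98929921637955, 382.53414975878877]]
[171.5  449.88 284.44 474.05]
[306.14 465.8  225.12 447.93]
[283.68 484.3  169.8  459.9 ]
[142.38 337.79 339.09 380.69]
[ 97.83 474.44 327.55 526.4 ]
[546.67 515.53 509.81 597.63]
```

```bash
python3 - <<'E'
from h import *
import pickle
np.set_printoptions(precision=2,suppress=True,linewidth=200)
D=pickle.load(open('D0.pkl','rb'));d=D['top'];g=cv2.cvtColor(d['color'],cv2.COLOR_RGB2GRAY).astype(float)
yl=R.from_euler('z',YAW)
xs=np.arange(60,92,1.5);print(xs)
for n in('top','scene'):
  g=cv2.GaussianBlur(cv2.cvtColor(D[n]['color'],cv2.COLOR_RGB2GRAY),(0,0),.5).astype(np.float32)
  for z in ((122,) if n=='top' else (122,)):
    acc=[]
    for y in(-50,-40,-30,-20,20,30,40,50):
        p=proj(D[n],np.array([BAR+[0,0,z-126]+yl.apply([x-75,y,0]) for x in xs])).astype(np.float32)
        acc.append(cv2.remap(g,p[:,0].reshape(1,-1).copy(),p[:,1].reshape(1,-1).copy(),cv2.INTER_CUBIC)[0])
    print(n,z);print(np.mean(acc,0).round(0)); 
    for a in acc: print(np.round(a).astype(int))
E
```

```text
[60.  61.5 63.  64.5 66.  67.5 69.  70.5 72.  73.5 75.  76.5 78.  79.5 81.  82.5 84.  85.5 87.  88.5 90.  91.5]
top 122
[139. 142. 143. 143. 142. 141. 135. 125. 115. 111. 114. 119. 121. 124. 128. 134. 138. 141. 142. 142. 142. 142.]
[138 142 142 143 143 142 136 124 114 109 110 116 120 121 126 132 138 141 143 143 142 142]
[138 141 144 144 144 143 142 135 127 120 119 119 121 124 129 135 140 142 143 143 142 142]
[140 143 143 144 143 141 132 122 112 110 114 121 123 125 131 136 139 141 142 143 143 143]
[139 143 143 143 143 142 139 130 118 112 112 115 119 119 125 131 137 140 142 142 142 142]
[141 143 143 143 142 140 130 119 111 110 115 122 123 127 131 137 139 141 141 141 141 142]
[137 142 142 143 142 141 137 126 115 110 111 117 121 122 127 132 137 141 142 142 142 142]
[137 141 143 142 142 138 130 119 110 108 115 119 121 124 127 132 138 140 142 142 142 142]
[140 143 142 143 142 141 133 122 112 109 113 121 123 125 130 136 140 142 142 142 142 142]
scene 122
[ 44.  44.  44.  44.  46.  52.  64.  81. 100. 118. 129. 133. 130. 125. 122. 126. 135. 148. 158. 166. 168. 167.]
[ 45  44  44  45  46  52  64  78 100 118 132 136 134 128 125 127 135 141 143 140 123 103]
[ 44  44  43  44  47  51  64  79 101 117 131 135 133 128 126 130 140 153 163 172 175 177]
[ 44  43  43  44  47  51  65  79 101 118 131 135 131 125 120 121 128 142 155 167 173 176]
[ 44  44  44  44  47  52  65  81 101 120 131 135 131 126 123 128 137 151 162 172 176 177]
[ 45  44  44  44  47  53  63  81  98 117 127 132 129 124 122 127 136 151 161 169 175 176]
[ 44  44  44  44  46  52  62  81  98 118 128 132 128 122 118 122 132 147 159 169 175 176]
[ 44  43  44  44  46  54  64  82 100 119 128 132 128 123 120 125 135 150 161 169 175 176]
[ 44  43  44  44  46  54  64  83 101 120 128 131 128 124 120 125 136 151 162 169 174 175]
```

```bash
python3 - <<'E'
from h import *
s=arm.read_state();p=s['position'];yl=R.from_euler('z',YAW)
for dz in(-16,-24,-38,-42): 
    delta(s,p+yl.apply([3,0,0])+[0,0,dz],mat(s))
E
```

```text
d [-0.0001, -0.0048, 0.0156] a [0.0, 0.0, 0.0] rows 0.2604611295375954 0.0
d [-0.0001, -0.0056, 0.0235] a [0.0, 0.0, 0.0] rows 0.38698837191833046 0.0
d [-0.0002, -0.0072, 0.0374] a [0.0, 0.0, 0.0] rows 0.6098917936814694 0.0
d [-0.0002, -0.0076, 0.0414] a [0.0, 0.0, 0.0] rows 0.6737121046856737 0.0
```

Request:
servo_tool(
  increments=[
    [0,0,-0.004,0.008,0,0,0],
    [0,0,-0.0048,0.0156,0,0,0],
    [0,0,-0.0052,0.02,0,0,0],
    [0,0,-0.0056,0.0235,0,0,0],
    [0,0,-0.0056,0.0235,0,0,0],
  ],
)

```text
clock: 6.25
position: [581.7, 1.9, 169.3]
ee_rot: [0.738, -0.672, -0.035, 0.044]
contact_force: [-0.5, 0.4, -4.4]
gripper_width: 10.6
grasp_force: 59.0
```

```bash
python3 - <<'E'
from h import *
import pickle
D={n:cam(n) for n in('scene','top')};pickle.dump(D,open('D2.pkl','wb'))
def crop(d,x,y,w,h,s): return cv2.resize(d['color'][y:y+h,x:x+w,::-1],None,fx=s,fy=s,interpolation=cv2.INTER_CUBIC)
cv2.imwrite('pics/c5.png',crop(D['scene'],200,220,110,80,7))
E
```

```text
(no output)
```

View pics/c5.png

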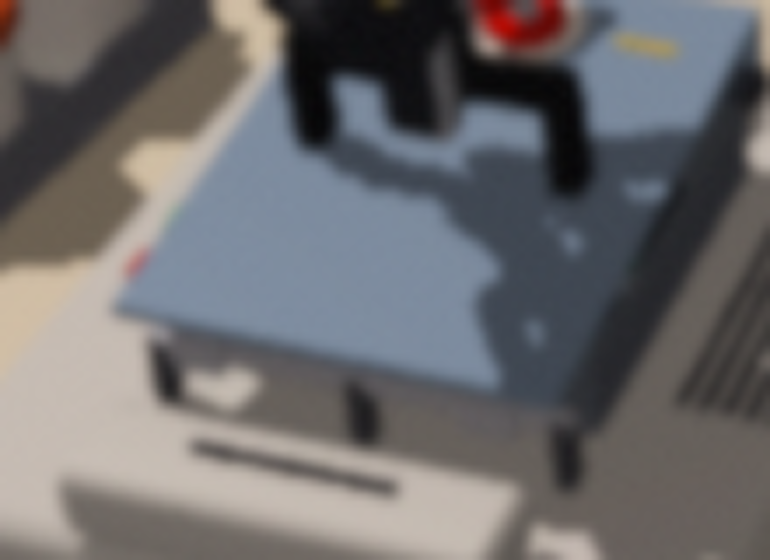

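Request:
servo_tool(
  increments=[
    [0,0,-0.0004,0.004,0,0,0],
    [0,0,-0.0008,0.007,0,0,0],
    [0,0,-0.0008,0.0075,0,0,0],
  ],
)

```text
clock: 6.72
position: [581.6, 2.0, 161.7]
ee_rot: [0.738, -0.672, -0.035, 0.044]
contact_force: [-0.1, -0.1, -4.0]
gripper_width: 11.0
grasp_force: 59.0
```

Request:
servo_tool(
  increments=[
    [0,0,-0.0002,0.002,0,0,0],
    [0,0,-0.0004,0.004,0,0,0],
    [0,0,-0.0005,0.005,0,0,0],
    [0,0,-0.0005,0.005,0,0,0],
  ],
)

```text
clock: 7.22
position: [581.7, 1.9, 157.0]
ee_rot: [0.738, -0.672, -0.035, 0.043]
contact_force: [-0.5, -0.4, -5.2]
gripper_width: 10.6
grasp_force: 59.0
```

Request:
servo_tool(
  increments=[
    [0,0,-0.0001,0.0015,0,0,0],
    [0,0,-0.0003,0.003,0,0,0],
    [0,0,-0.0003,0.003,0,0,0],
  ],
)

```text
clock: 7.6
position: [581.9, 1.7, 155.8]
ee_rot: [0.739, -0.672, -0.035, 0.043]
contact_force: [-2.9, -0.5, 4.9]
gripper_width: 10.9
grasp_force: 60.1
```

Request:
servo_tool(
  increments=[
    [0,0,0,-0.001,0,0,0],
    [0.2,0,0,-0.001,0,0,0],
    [0.4,0,0,-0.001,0,0,0],
    [0.4,0,0,-0.001,0,0,0],
    [0.4,0,0,-0.01,0,0,0],
    [0.4,0,0,-0.03,0,0,0],
    [0.4,0,0,-0.06,0,0,0],
    [0.4,0.045,0,-0.1,0,0,0],
    [0.4,0.1,0,-0.1,0,0,0],
    [0.4,0.15,0,-0.1,0,0,0],
    [0.4,0.15,0,-0.1,0,0,0],
  ],
)

```text
clock: 8.98
position: [606.8, -148.8, 254.6]
ee_rot: [0.737, -0.674, -0.035, 0.043]
contact_force: [0.1, 0.0, -0.2]
gripper_width: 34.1
grasp_force: 0.0
```

```bash
python3 - <<'E'
from h import *
import pickle
np.set_printoptions(precision=2,suppress=True)
D={n:cam(n) for n in('scene','top')};pickle.dump(D,open('D3.pkl','wb'))
s=arm.read_state();print(s['position'],s['clock'],s['contact_force'],s['joints'])
for t in('latch_top','cover_handle','cover_hook','cover_front'):
    for n in D: print(t,n,[(round(q['p'],2),np.round(q['centre'],1).tolist()) for q in arm.spot_point(n,t)][:3])
def crop(d,x,y,w,h,s): return cv2.resize(d['color'][y:y+h,x:x+w,::-1],None,fx=s,fy=s,interpolation=cv2.INTER_CUBIC)
cv2.imwrite('pics/c6.png',np.hstack([crop(D['scene'],205,210,110,110,4)[:440,:400],crop(D['top'],295,135,100,110,4)[:440,:400]]))
E
```

```text
[ 606.9  -146.1   254.55] 9.075 [ 0.68  0.68 -0.3 ] [ 0.03  0.42  0.12  0.01 -1.38  0.06]
latch_top scene [(0.66, [273.8, 216.3]), (0.56, [447.6, 213.8]), (0.5, [507.4, 277.9])]
latch_top top [(0.63, [224.6, 353.3]), (0.39, [324.1, 210.8]), (0.38, [170.7, 273.4])]
cover_handle scene [(0.94, [522.3, 284.6]), (0.86, [260.9, 233.0]), (0.81, [440.7, 219.3])]
cover_handle top [(0.94, [229.5, 337.7]), (0.65, [157.4, 267.1])]
cover_hook scene [(0.97, [435.4, 233.8]), (0.84, [540.0, 306.4]), (0.82, [251.9, 272.1])]
cover_hook top [(0.96, [236.6, 318.2]), (0.93, [147.4, 253.7]), (0.74, [450.7, 150.5])]
cover_front scene [(0.81, [273.2, 228.9]), (0.69, [446.9, 218.3]), (0.2, [192.9, 232.3])]
cover_front top [(0.89, [230.0, 349.0]), (0.67, [171.9, 271.7])]
```

View pics/c6.png

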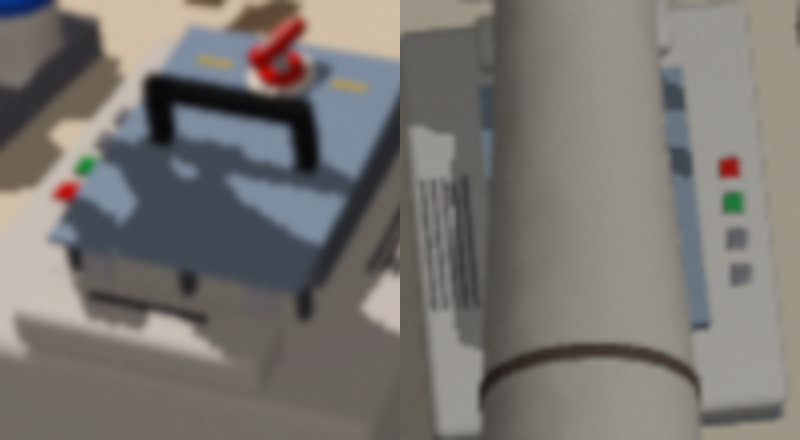

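```bash
python3 - <<'E'
from h import *
import pickle
np.set_printoptions(precision=2,suppress=True,linewidth=180)
D0,D1,D3=[pickle.load(open(f'D{i}.pkl','rb')) for i in(0,1,3)]
# hung cover pose: from release TCP
o=R.from_quat([.739,-.672,-.035,.043])*tool(0,0,-1).inv();e=o.as_euler('ZYX');print('rel euler',e)
oh=R.from_euler('ZYX',[e[0],.107,0])
tcp=np.array([581.9,1.7,155.8]); hook=tcp+oh.apply(-G);print('hook',hook)
c=hook-oh.apply([75,0,0]);print('T centre (26)',c+oh.apply([-60,0,26]))
c0=np.array([398.7,329.2,16]);o0=R.from_euler('z',.113)
o1=R.from_euler('ZYX',[.1,.11,0]);c1=np.array([578.47,2.99,193.67])-o1.apply([6,.5,22.8])+[-1.9,.2,-2.7]
def score(D,n,c,o,th,sh):
    im=D[n]['color'].astype(float); red=np.clip(im[...,0]-np.maximum(im[...,1],im[...,2]),0,80)/80
    b=np.array([-np.sin(th),np.cos(th),0])
    pts=[]
    u=R.random(60,random_state=0).apply([0,0,6])
    for k in(-16,16): pts.append(o.apply(np.array([-60,0,26])+b*k+u)+c)
    P=proj(D[n],np.vstack(pts))+sh
    S=8;x0,y0=np.floor(P.min(0)-4);w=int(np.ptp(P[:,0])+9);h=int(np.ptp(P[:,1])+9)
    r=cv2.resize(red[int(y0):int(y0)+h,int(x0):int(x0)+w],None,fx=S,fy=S,interpolation=cv2.INTER_LINEAR)
    m=np.zeros(r.shape,np.uint8);cv2.fillConvexPoly(m,cv2.convexHull(((P-[x0,y0]+.5)*S).astype(np.int32)),1)
    k=cv2.dilate(m,np.ones((17,17)))
    return r[m>0].mean()-.7*r[(k>0)&(m==0)].mean()
for nm,D,n,c_,o_ in(('D0',D0,'top',c0,o0),('D0',D0,'scene',c0,o0),('D1',D1,'top',c1,o1),('D1s',D1,'scene',c1,o1),('D3',D3,'scene',c,oh)):
    best=sorted(((score(D,n,c_,o_,th,np.array([a,b])),th,a,b) for th in np.arange(.7,1.55,.05) for a in np.arange(-2,2.1,.5) for b in np.arange(-2,2.1,.5)),reverse=True)[:4]
    print(nm,n,[tuple(np.round(q,2).tolist()) for q in best])
E
```

```text
rel euler [ 0.09  0.11 -0.01]
hook [647.82   7.45 125.76]
T centre (26) [516.96  -4.96 166.03]
D0 top [(0.5, 1.3, 0.0, 0.0), (0.5, 1.25, 0.0, 0.0), (0.5, 1.3, 0.0, -0.5), (0.5, 1.25, 0.0, -0.5)]
D0 scene [(0.55, 1.25, -0.5, -0.5), (0.55, 1.2, -0.5, -0.5), (0.55, 1.25, -2.0, 2.0), (0.55, 1.25, 0.0, -1.0)]
D1 top [(0.54, 1.5, 2.0, -1.0), (0.54, 1.5, 1.5, -1.0), (0.53, 1.5, 2.0, -1.5), (0.53, 1.5, 2.0, -0.5)]
D1s scene [(0.57, 1.3, -1.0, -0.5), (0.57, 1.25, -0.5, -1.0), (0.57, 1.3, -0.5, -1.0), (0.57, 1.25, -1.0, -0.5)]
D3 scene [(0.58, 1.3, -0.5, -0.5), (0.58, 1.25, -0.5, -0.5), (0.58, 1.3, -0.5, 0.0), (0.57, 1.25, 0.0, -0.5)]
```

```bash
cat >> h.py <<'E'
HOOK=np.array([647.8,7.5,125.8]);HY=.093
def cov(pitch): 
    o=R.from_euler('ZYX',[HY,pitch,0]); return HOOK-o.apply([75,0,0]),o
def tgrasp(pitch,th,h): 
    c,o=cov(pitch); return c+o.apply([-60,0,h]), o*R.from_euler('z',th)*tool(0,0,-1)
E
python3 - <<'E'
from h import *
s=arm.read_state();print(s['position'],s['joints'].round(2))
for h in(75,13.5):
  p,r=tgrasp(.107,1.26,h);print(p);delta(s,p,r)
E
```

```text
[ 607.00454602 -144.97661202  254.49972184] [ 0.03  0.42  0.12  0.01 -1.38  0.06]
[522.12720364  -4.22138231 214.78852427]
d [-0.1485, 0.0663, 0.0464] a [0.46, -0.16, -72.08] rows 2.705522750044358 6.736524942585613
[515.58763578  -4.83132159 153.64024526]
d [-0.1489, 0.066, 0.1079] a [0.46, -0.16, -72.08] rows 3.1259589421750396 6.736524942585613
```

Request:
servo_tool(
  increments=[
    [0.5,-0.025,0.011,0.008,0,0,-10],
    [0.5,-0.05,0.022,0.015,0,0,-20],
    [0.5,-0.075,0.033,0.022,0,0,-30.5],
    [0.5,-0.1,0.045,0.03,0.2,0,-41],
    [0.5,-0.125,0.056,0.038,0.3,0,-51.5],
    [0.5,-0.14,0.063,0.045,0.4,-0.1,-62],
    [0.5,-0.1485,0.0663,0.0464,0.5,-0.2,-72],
    [0.5,-0.1485,0.0663,0.0464,0.5,-0.2,-72],
    [0.5,-0.1485,0.0663,0.0464,0.5,-0.2,-72],
    [0.5,-0.1485,0.0663,0.0464,0.5,-0.2,-72],
  ],
)

```text
clock: 10.72
position: [522.4, -5.1, 214.8]
ee_rot: [0.992, -0.111, -0.052, 0.01]
contact_force: [-0.9, 0.0, -0.3]
gripper_width: 42.9
grasp_force: 0.0
```

```bash
python3 - <<'E'
from h import *
import pickle
D={n:cam(n) for n in('scene','top')};pickle.dump(D,open('D4.pkl','wb'))
s=arm.read_state();print(s['position'],s['joints'].round(2),s['contact_force'],s['clock'])
for h in(30,13.5):
  p,r=tgrasp(.107,1.26,h);print(p);delta(s,p,r)
def crop(d,x,y,w,h,s): return cv2.resize(d['color'][y:y+h,x:x+w,::-1],None,fx=s,fy=s,interpolation=cv2.INTER_CUBIC)
cv2.imwrite('pics/c7.png',np.hstack([crop(D['scene'],225,165,80,110,5)[:550,:400],crop(D['top'],305,150,80,110,5)[:550,:400]]))
E
```

```text
[522.34744465  -5.11169279 214.67629841] [ 0.29  0.28 -0.19 -0.02 -1.21  1.07] [-0.03966392 -0.85009516  0.00234643] 10.825
[517.34215399  -4.66767934 170.04588109]
d [-0.0004, -0.0008, 0.0449] a [-0.06, 0.02, -0.22] rows 0.7185984995190359 0.02155605140992746
[515.58763578  -4.83132159 153.64024526]
d [-0.0004, -0.0008, 0.0614] a [-0.06, 0.02, -0.22] rows 0.9825580860539388 0.02155605140992746
```

View pics/c7.png

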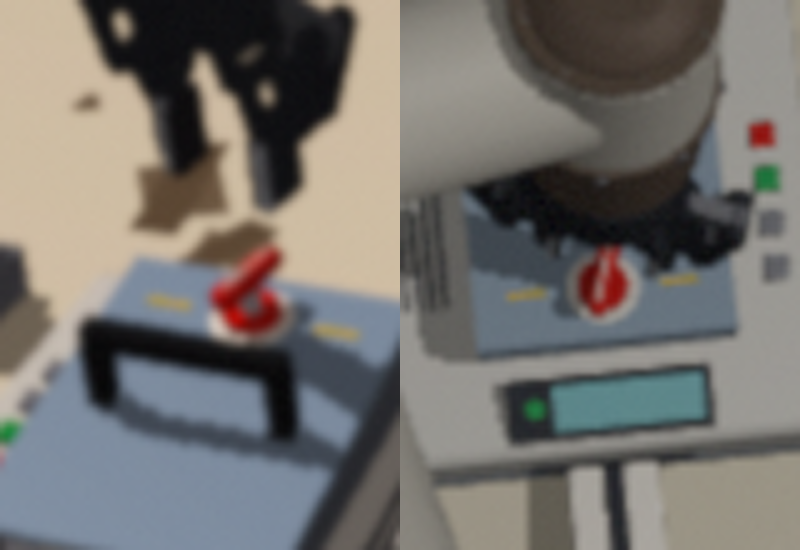

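Request:
servo_tool(
  increments=[
    [0.5,0,-0.0008,0.03,0,0,0],
    [0.5,0,-0.0008,0.05,0,0,0],
    [0.5,0,-0.0008,0.06,0,0,0],
    [0.5,0,-0.0008,0.061,0,0,0],
  ],
)

```text
clock: 11.32
position: [515.9, -4.8, 153.7]
ee_rot: [0.992, -0.11, -0.053, 0.011]
contact_force: [1.0, -0.1, 0.3]
gripper_width: 42.9
grasp_force: 0.0
```

Request:
servo_tool(
  increments=[
    [0.3,0,0,0,0,0,0],
    [0.15,0,0,0,0,0,0],
    [0,0,0,0,0,0,0],
    [0,0,0,0,0,0,0],
    [0,0,0,0,0,0,0],
  ],
)

```text
clock: 11.95
position: [516.3, -4.5, 154.4]
ee_rot: [0.993, -0.11, -0.052, 0.01]
contact_force: [0.1, -0.5, 1.2]
gripper_width: 9.8
grasp_force: 58.5
```

Request:
servo_tool(
  increments=[
    [0,0,0,0,0,0,7],
    [0,0,0,0,0,0,15],
    [0,0,0,0,0,0,23],
    [0,0,0,0,0,0,31],
    [0,0,0,0,0,0,39],
    [0,0,0,0,0,0,47],
    [0,0,0,0,0,0,55],
    [0,0,0,0,0,0,63],
    [0,0,0,0,0,0,70],
    [0,0,0,0,0,0,72],
    [0,0,0,0,0,0,72],
    [0,0,0,0,0,0,72],
  ],
)

```text
clock: 13.45
position: [516.7, -4.3, 154.3]
ee_rot: [0.739, -0.672, -0.036, 0.038]
contact_force: [2.2, 2.6, 1.0]
gripper_width: 9.6
grasp_force: 58.5
```

```bash
python3 - <<'E'
from h import *
import pickle
D={n:cam(n) for n in('scene','top')};pickle.dump(D,open('D5.pkl','wb'))
s=arm.read_state();print(s['position'],s['joints'].round(2),s['contact_force'],s['wrist_torque'],s['clock'],s['grasp_force'])
o=mat(s)*tool(0,0,-1).inv();print(o.as_euler('ZYX'))
p,_=tgrasp(.107,0,13.5)
h=14
for pit in(.107,.05,0,-.015):
  q,r=tgrasp(pit,0,h); q0,_=tgrasp(.107,0,h); print(pit,q-q0); delta(s,s['position']+q-q0,r)
def crop(d,x,y,w,h,s): return cv2.resize(d['color'][y:y+h,x:x+w,::-1],None,fx=s,fy=s,interpolation=cv2.INTER_CUBIC)
cv2.imwrite('pics/c8.png',np.hstack([crop(D['scene'],205,170,100,130,4),crop(D['top'],295,130,100,130,4)]))
E
```

```text
[516.56417642  -4.3733659  154.23120704] [ 0.29  0.33 -0.29 -0.03 -1.06 -0.18] [2.78673531 1.03411625 0.39901949] [ 0.53553045 -1.11432922 -0.00615858] 13.55 58.52057933807373
[0.09466156 0.10525168 0.0013792 ]
0.107 [0. 0. 0.]
d [0.0, 0.0, 0.0] a [-0.1, 0.07, 0.09] rows 1.4210854715202004e-17 0.014402301353981975
0.05 [-1.39274573 -0.12990007 -7.60769424]
d [0.0, 0.0006, 0.0077] a [3.17, 0.07, 0.09] rows 0.12376351789557577 0.2960672775724991
0 [ -2.25741616  -0.21054706 -14.33738574]
d [0.0, 0.0007, 0.0145] a [6.03, 0.07, 0.09] rows 0.23224863237970178 0.5637083233657678
-0.015 [ -2.45137924  -0.22863781 -16.36388477]
d [0.0, 0.0007, 0.0165] a [6.89, 0.07, 0.09] rows 0.2647689457852559 0.6440162310537277
```

View pics/c8.png

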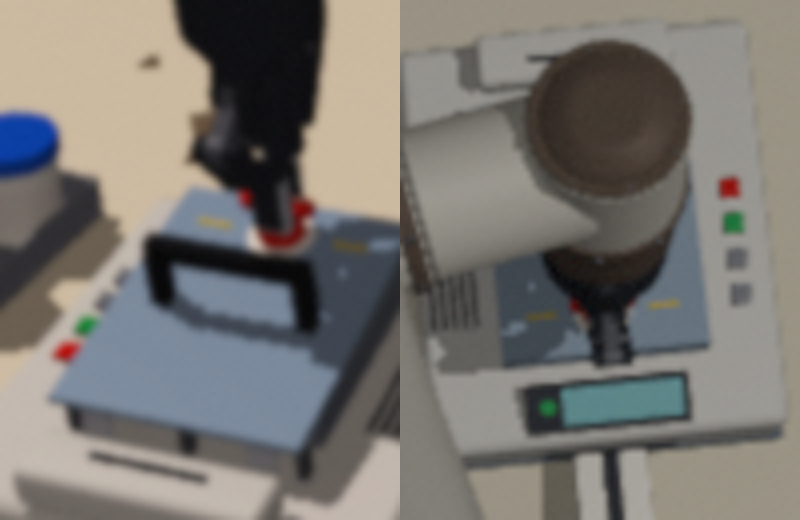

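Request:
servo_tool(
  increments=[
    [0,0,0.0002,0.003,1.3,0,0],
    [0,0,0.0004,0.006,2.5,0,0],
    [0,0,0.0006,0.009,3.8,0,0],
    [0,0,0.0007,0.012,5,0,0],
    [0,0,0.0007,0.0145,6,0,0],
    [0,0,0.0007,0.0145,6,0,0],
    [0,0,0.0007,0.0145,6,0,0],
  ],
)

```text
clock: 14.42
position: [514.8, -4.7, 141.0]
ee_rot: [0.74, -0.673, 0.0, -0.001]
contact_force: [3.9, 1.5, 6.4]
gripper_width: 10.0
grasp_force: 59.2
```

Request:
servo_tool(
  increments=[
    [0,0,0,0.001,0,0,0],
    [0,0,0,0.002,0,0,0],
    [0,0,0,0.0025,0,0,0],
    [0,0,0,0.0025,0,0,0],
  ],
)

```text
clock: 14.92
position: [514.8, -4.7, 140.2]
ee_rot: [0.74, -0.673, 0.001, -0.001]
contact_force: [-0.4, 4.3, 16.0]
gripper_width: 9.4
grasp_force: 60.3
```

Request:
servo_tool(
  increments=[
    [0,0,0,0.001,0,0,0],
    [0,0,0,0.001,0,0,0],
    [0,0,0,0.001,0,0,0],
    [0,0,0,0.001,0,0,0],
  ],
)

```text
clock: 15.42
position: [514.9, -4.7, 140.2]
ee_rot: [0.74, -0.673, 0.001, -0.001]
contact_force: [-2.5, 2.7, 21.0]
gripper_width: 9.8
grasp_force: 60.8
```

```bash
python3 - <<'E'
from h import *
import pickle
np.set_printoptions(precision=1,suppress=True)
d=cam('scene')
def seg(d,box):
    x,y,w,h=box
    g=cv2.resize(cv2.cvtColor(d['color'],cv2.COLOR_RGB2GRAY)[y:y+h,x:x+w],None,fx=4,fy=4,interpolation=cv2.INTER_CUBIC)
    L=cv2.createLineSegmentDetector().detect(g)[0][:,0]
    return [l/4+np.array([x,y,x,y]) for l in L if np.hypot(l[0]-l[2],l[1]-l[3])>90]
c,o=cov(0.0)
for p in(.107,0):
    c,o=cov(p);print('pred corners',p,proj(d,c+o.apply([[88,-68,4],[88,68,4],[-88,-68,4],[-88,68,4]])).tolist())
for n,D in(('hung',pickle.load(open('D5.pkl','rb'))['scene']),('now',d)):
    print(n);[print(l) for l in seg(D,(200,205,125,100))]
s=arm.read_state();print(s['position'],s['contact_force'],s['clock'],(mat(s)*tool(0,0,-1).inv()).as_euler('ZYX'))
E
```

```text
pred corners 0.107 [[216.6820380020037, 268.4943216679536], [279.53442233458827, 281.80987121652964], [252.4416033535867, 215.51203035075915], [308.58570920092046, 225.07223191043244]]
pred corners 0 [[216.66658656376268, 267.84325995448205], [279.5578928002123, 281.1383818665276], [253.41229044817058, 221.52550844083945], [308.9651994013397, 231.20793342495514]]
hung
[242.5 228.  282.  235.4]
[256.  291.1 227.2 284.9]
[227.9 282.5 256.3 288.6]
[277.5 241.3 248.4 236. ]
[278.6 284.5 290.  263. ]
[282.  257.4 251.2 251.2]
[209.4 288.6 266.9 301.6]
[306.4 245.  285.8 281.2]
[255.  277.  277.8 282. ]
now
[243.  229.5 270.4 234.8]
[256.  291.1 227.5 285. ]
[228.5 282.6 256.3 288.6]
[277.9 242.8 249.3 237.5]
[278.7 283.9 292.3 260.6]
[209.4 288.6 266.8 301.6]
[306.5 244.7 285.8 281.3]
[514.9  -4.7 140.1] [-2.   2.1 20.5] 15.475 [ 0.1 -0.   0. ]
```

```bash
python3 -c "
from bench import arm
print(arm.job_done())"
```

```text
the job is handed in; nothing more can be done
None
```

The cover hangs on the hinge bar with the T-handle in line with the yellow marks. I handed the job in with the gripper still holding the front pressed down at about 20 N; the hand-in returned no verdict. That it is fully down comes from the force and the arm's position, because I had used all 10 picture views by then.

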